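# Set the stirrer four clicks up and start it

### The arm

A 7-joint arm with a two-finger parallel gripper is mounted at the origin on a cart in front of the work surface, level with it; the furniture and walls round the work are solid. World frame = base frame: x ahead of the robot, y to its left, z up, the work surface at z = 0. Lengths are in m, angles in rad, forces in N, time in s.
With the tool pointing down it reaches from about 0.425 to 0.875 m from the base axis. Payload 4.7 kg.
Tool frame: the origin (TCP) lies midway between the tips of the shut fingers; the grasp point (between the pads) lies 19 mm behind it; z points along the fingers, y is the line along which they close (so a half turn about z gives the same grasp; the last joint's range is limited). The gripper opens to 87 mm and grips with 3 to 60 N. Pads are 19 mm wide; open, the fingers measure 117 mm over their backs; the gripper's body (75 mm by 190 mm) begins 51 mm behind the grasp point.
Start: joints at [1.195, 0.321, -0.07, 1.45, 0.023, 1.371, -0.057], TCP at [0.247, -0.601, 0.223] pointing down, gripper open.
Joint ranges: [-2.86, 2.86], [-0.3, 2.09], [-1.38, 1.24], [0.06, 2.45], [-1.56, 4.7], [0.09, 2.05], [-2.69, 2.69]. Speed limits (rad/s): [2.57, 2.57, 3.14, 3.14, 3.14, 3.14, 3.14].

### API

Orientations are given as a rotation vector (axis times angle).
In Python, from bench import ctrl, get_image, calibration gives the robot as it stands.
- The arm moves only by the tool apply_moves, never from a script. Its arguments are lists of equal length, an entry for each row: "dp": the shift along the tool's x, y, z in m, a list of three; "twist": the turn, a rotation vector about the tool's x, y, z in rad, a list of three; "fingers": the closure, from 0 (fully open) to 1 (shut). In form: {"dp": [[dx, dy, dz], ...], "twist": [[ax, ay, az], ...], "fingers": [fingers, ...]}. A call has 1 to 10 rows; each row shifts and turns the commanded pose from where the row before left it, along the tool's axes as they then stand; what a row does not reach is not made up. A row lasts 1/10 s, in which the tool goes at most 50 mm and 8.59 degrees, less where a joint would pass 70% of its speed; a pose out of reach is approached as far as the arm can. A call is refused whole if a number of a shift passes 0.05 or a number of a turn 0.15, either way. A call with a gripper value outside its range is refused whole. The fingers move at their own pace and stop on an object; "newtons" is the grip in N (left out, the last holds). Time passes only in rows, so rows that do not move let the fingers close. It gives the time, the measured TCP pose, the force, the opening and the grip force at its end, in the units of the state.
- ctrl.get_state(): the state, without advancing time (a new reading comes with each control period).
- get_image(name): name is "scene" or "side" or "wrist"; returns the picture (420x560x3 uint8, red, green, blue); there is no depth.
- calibration(name): a dict with "fx", "fy", "cx", "cy" (pixels), "eye" and "attitude" of the camera in the world; the wrist camera has in their place "hand_eye" (4x4, takes a point from camera to tool coordinates, whose origin is the TCP and whose axes are the flange's). Camera axes: x right, y up, looking along -z (the intrinsics and any distortion apply to the point x, -y, -z); pixel columns grow to the right and rows downward; lengths in m; the calibration is good to about 2 mm. A picture is of the moment at which its call begins: read the wrist's pose just before it. calibration takes no time and is no camera call.
- ctrl.close_job(): hands the job in; it is judged then, once.
The state is a dict: "time": time; "joint_positions": joint angles; "qd": joint speeds; "joint_torque": joint torques, N m; "position": TCP position; "tool_rot": TCP orientation; "ft_force": force on the tool from outside, world axes, zero at the start; "torque": the same for the moment, N m; "grip_width": opening from 0.0 (shut) to 1.0 (fully open); "grip_force": force on a finger pad.
Only numpy, scipy, OpenCV 4.12 (cv2) and the standard library are available. Lean on these libraries where they do the work, as an engineer would, in place of code of your own. Each camera call takes 0.05 s, during which the arm holds its last target. There are 200 camera calls.

### The job

Turn the stirrer's black click-stop dial clockwise (seen from above) by exactly four clicks from where it stands, gently pushing its pointer round with a fingertip and not gripping it; then press the green start button all the way down and let it go. Do not lift anything, and leave the beaker on the plate and the small things on the desk where they are.

Things in the scene. Friction and masses are not known exactly. Their poses are not given: they have to be found in the camera images.
- stirrer: white stirrer, 280 x 220 x 60 mm, fixed; origin under the centre of its underside, z up, -x towards its front. Flat top 60 mm above the origin, with a round metal plate (136 mm across, 8 mm high) centred 68 mm towards +x; in front of it a grey panel carries the dial (at the left) and the green button (right)
- dial_axis (a point): centre of the dial, at the height of the stirrer's flat top, 70 mm towards -x and 35 mm towards +y of the stirrer's centre; the dial turns about the vertical here. On the panel, 56 mm from it, nine black dots of growing size mark the click stops, in an arc on the front side (at stop 4, the middle dot, the pointer points along the stirrer's -x)
- dial_tip (a point): end of the dial's pointer, at its top: 45 mm from the axis, 28 mm above the flat top. The pointer is one straight black arm, 12 mm wide, 6 to 28 mm above the flat top, with a white line on it, that sticks out to one side from a hub 34 mm across and ends 47 mm from the axis; under it lies a disc 48 mm across, 5 mm high
- dial (a joint): turn of the dial in rad, growing clockwise seen from above: nine click stops 24 degrees (0.419 rad) apart, from 0 to 3.35 (end stops beyond both). It starts in stop 0, 1, 2 or 3. About 5 N sideways at 33 mm from the axis carries it over the crest half way between two stops; then it springs into the next stop by itself and stays
- start_top (a point): centre of the top of the green push button, 26 mm across; it is pressed straight down
- start (a joint): travel of the green button in m: 0 up, 0.006 fully down; a spring of about 4 N brings it back
- beaker_500: empty translucent plastic beaker, about 90 mm across and 103 mm tall, standing loose on the stirrer's metal plate; origin under its centre
- vial_3: glass vial with white cap, 28 mm across and 58 mm tall, standing loose on the desk; origin under its centre
- vial_4: glass vial with red cap, 28 mm across and 58 mm tall, standing loose on the desk; origin under its centre
- cup_100: small translucent cup, 50 mm across and 45 mm tall, loose on the desk; origin under its centre
- cap_white: white bottle cap, 32 mm across and 14 mm tall, lying loose upside down on the desk; origin under its centre
- stapler: small blue and black stapler, 30 x 120 x 30 mm, loose on the desk; origin under its centre

How it is judged:
On the way, in this order (a step that is already met when the one before it is completed fails the run):
1. the dial rests four clicks further clockwise than it started (distance of dial_tip from where it was at the start of the episode between 0.0615 and 0.072 m and value of joint dial above 1.5 rad and value of joint start below 0.002 m), for 0.2 s.
2. the green button is pressed all the way down (value of joint start above 0.0045 m).
At the end, for the whole second after the job is handed in: The dial rests exactly four click stops clockwise of its start (within 0.4 of a click, so in that stop), the green button is up again, and the beaker stands upright within 15 mm of its place (distance of dial_tip from where it was at the start of the episode between 0.0615 and 0.072 m and value of joint dial above 1.5 rad and velocity of joint dial between -0.1 and 0.1 rad/s and value of joint start below 0.0015 m and distance of beaker_500 from where it was at the start of the episode below 0.015 m and angle between beaker_500's own z axis and vertical below 0.1 rad); the robot touches nothing.
It fails at once if the dial is squeezed or forced (over 25 N) (contact force between the fingers and dial above 25 N).
It fails at once if the beaker is displaced by 15 mm or more (distance of beaker_500 from where it was at the start of the episode above 0.015 m).
It fails at once if a small thing on the desk is displaced by 20 mm or more, or lifted (distance of any of vial_3, vial_4, cup_100, cap_white, stapler from where it was at the start of the episode above 0.02 m).
It also fails if it takes over 51 s, if anything falls off the work surface, if the arm or the gripper's body presses on something with over 40 N, if the wrist force passes 120 N, or if a joint passes its speed limit or range.

## Working session

There is one attempt and no reset: what is moved stays moved. The work goes in short steps, Python scripts to look and compute and a tool call to move; the robot and the scene stay as the last step left them, time stands still between calls to the robot, and variables do not carry over. Pictures are saved under pics/ and viewed, at most 10 in all, crops included, and the job is handed in when it is done.

Besides the shell and the picture viewer there is one more tool, called after "Emit:" by a JSON object that holds its "method" and its "body", one argument or row to a line. apply_moves: Moves the arm, as the interface text tells. Its arguments: {"type":"object","properties":{"dp":{"type":"array"},"twist":{"type":"array"},"fingers":{"type":"array"},"newtons":{"type":"number"}},"required":["dp","twist","fingers"]}

```bash
mkdir -p pics; cat > h.py <<'E'
import numpy as np, cv2
from scipy.spatial.transform import Rotation as R
from bench import ctrl, get_image, calibration
def save(n,im): cv2.imwrite('pics/'+n,im[:,:,::-1])
E
python3 - <<'E'
from h import *
s=ctrl.get_state();print({k:np.round(s[k],3) for k in s})
a=get_image('scene');b=get_image('side')
np.save('a.npy',a);np.save('b.npy',b)
save('scene.png',a);save('side.png',b)
for n in('scene','side','wrist'):print(n,calibration(n))
E
```

```text
{'time': np.float64(0.0), 'joint_positions': array([ 1.195,  0.322, -0.07 ,  1.452,  0.023,  1.371, -0.057]), 'qd': array([ 0.001,  0.001, -0.001,  0.001,  0.   , -0.001,  0.001]), 'joint_torque': array([-1.0000e-03, -4.9129e+01, -4.0400e-01, -3.1253e+01, -6.4000e-02,
        4.4000e-02,  0.0000e+00]), 'position': array([ 0.247, -0.601,  0.221]), 'tool_rot': array([-3.08e+00, -6.08e-01,  1.00e-03]), 'ft_force': array([ 0.067, -1.253, -0.069]), 'torque': array([0.007, 0.013, 0.019]), 'grip_force': np.float64(0.0), 'grip_width': np.float64(0.999)}
scene {'fx': 434.7641857391935, 'fy': 434.7641857391935, 'cx': 281.9050014392284, 'cy': 209.9436856103851, 'eye': array([-0.13958634,  0.79134298,  0.82114243]), 'attitude': array([ 0.4005229 , -1.18478486, -2.18915735])}
side {'fx': 390.138481496071, 'fy': 390.138481496071, 'cx': 276.0870225093547, 'cy': 205.83536347158895, 'eye': array([ 0.37016875, -0.59748499,  1.17218442]), 'attitude': array([ 0.48748857, -0.06645724, -0.31226581])}
wrist {'fx': 341.95272342245676, 'fy': 341.95272342245676, 'cx': 280.6185422521931, 'cy': 206.02720509708573, 'hand_eye': array([[-1.15044813e-03,  9.62553838e-01,  2.71088152e-01,
         7.33604763e-02],
       [ 9.99999114e-01,  9.25851487e-04,  9.56387104e-04,
        -1.62338201e-04],
       [ 6.69586709e-04,  2.71089012e-01, -9.62554050e-01,
        -1.61313581e-01],
       [ 0.00000000e+00,  0.00000000e+00,  0.00000000e+00,
         1.00000000e+00]])}
```

View pics/scene.png

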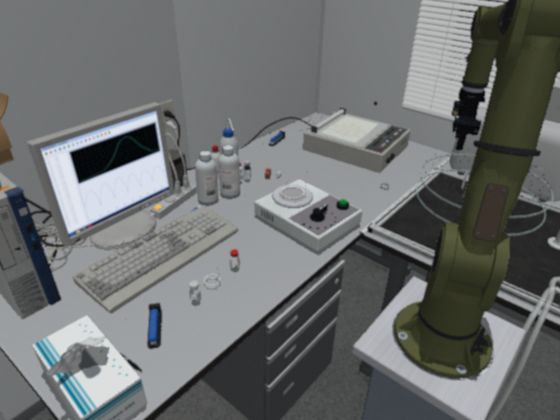

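View pics/side.png

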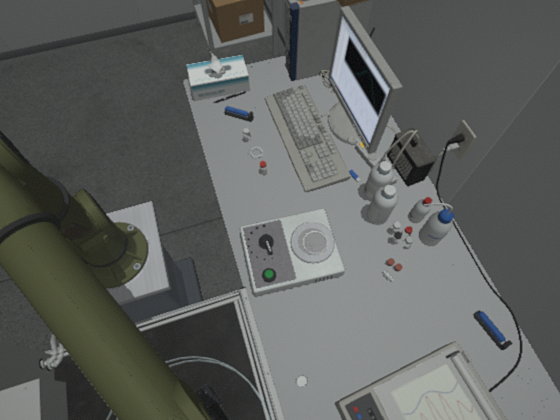

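The stirrer is in both views. In the side view the button is at about (268,274), the dial hub at about (266,242) and the plate at about (312,241). In the scene view the button is at (343,203) and the dial at (318,213). Next I'll take closer crops and cast rays.

```bash
cat >> h.py <<'E'
def ray(n,uv,pose=None):
    c=calibration(n)
    u=np.atleast_2d(np.asarray(uv,float))
    d=np.c_[(u[:,0]-c['cx'])/c['fx'],-(u[:,1]-c['cy'])/c['fy'],-np.ones(len(u))]
    if pose is None: return np.array(c['eye']),R.from_rotvec(c['attitude']).apply(d)
    H=c['hand_eye'];Rt=R.from_rotvec(pose[1])
    return Rt.apply(H[:3,3])+pose[0],Rt.apply(d@H[:3,:3].T)
def onz(n,uv,z,pose=None):
    e,d=ray(n,uv,pose);return e+d*((z-e[2])/d[:,2])[:,None]
def tri(r1,r2):
    A=[];b=[]
    for e,d in(r1,r2):
        d=d[0]/np.linalg.norm(d[0]);P=np.eye(3)-np.outer(d,d);A.append(P);b.append(P@e)
    return np.linalg.lstsq(np.vstack(A),np.hstack(b),rcond=None)[0]
def cent(m):
    n,l,st,c=cv2.connectedComponentsWithStats(m.astype(np.uint8));k=1+np.argmax(st[1:,4]);return c[k],st[k,4]
def green(im):
    h=cv2.cvtColor(im,cv2.COLOR_RGB2HSV);return (h[...,0]>45)&(h[...,0]<85)&(h[...,1]>120)&(h[...,2]>50)
E
python3 - <<'E'
from h import *
a=np.load('a.npy');b=np.load('b.npy')
def g(im,x0,x1,y0,y1):
    m=green(im);k=np.zeros_like(m);k[y0:y1,x0:x1]=1;return cent(m&k)
ca=g(a,250,365,180,250);cb=g(b,235,350,205,300);print(ca,cb)
print(tri(ray('scene',ca[0]),ray('side',cb[0])))
# stirrer top outline in side: bright white
for z in(.06,.085):print(z,onz('side',[cb[0],[266,242],[312,241]],z))
A=cv2.resize(a[175:250,250:365],None,fx=5,fy=5,interpolation=cv2.INTER_CUBIC)
B=cv2.resize(b[205:300,235:350],None,fx=5,fy=5,interpolation=cv2.INTER_CUBIC)
save('crop1.png',B)
E
```

```text
(array([342.34210526, 202.39473684]), np.int32(38)) (array([268.61111111, 273.38888889]), np.int32(54))
[ 0.44953635 -0.24342355  0.07536992]
0.06 [[ 0.45118776 -0.23820389  0.06      ]
 [ 0.47384821 -0.14006545  0.06      ]
 [ 0.60932324 -0.18154601  0.06      ]]
0.085 [[ 0.44936659 -0.24627991  0.085     ]
 [ 0.47151767 -0.15034746  0.085     ]
 [ 0.60394746 -0.1908956   0.085     ]]
```

View pics/crop1.png

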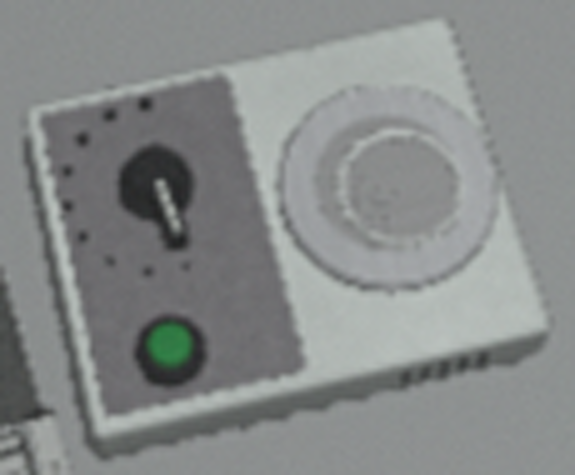

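Crop 1 shows nine dots, from the smallest at crop (185,266), clockwise via (68,205), to the largest at (146,104). The pointer runs from (160,182) to (178,242), so it's near stop 0 or 1. I'll fit the axis from the dots.

```bash
python3 - <<'E'
from h import *
from scipy.optimize import least_squares
C=np.array([235,205]);px=lambda l:np.array(l,float)/5+C-0.4
D=onz('side',px([(185,266),(148,271),(110,261),(83,237),(68,205),(67,171),(82,140),(110,115),(146,104)]),.06)
th=np.radians(24)*(np.arange(9)-4)
def f(p): # stop k dir: clockwise -> angle decreases
    a=p[2]-th;return (np.c_[p[0]+.056*np.cos(a),p[1]+.056*np.sin(a)]-D[:,:2]).ravel()
r=least_squares(f,[.47,-.14,3]);print('axis,front angle',r.x[:2],np.degrees(r.x[2]),'rms',np.sqrt((r.fun**2).mean()))
ax=r.x
T=onz('side',px([(160,182),(178,242)]),.088)[:,:2];v=T-ax[:2]
print('tip rel',v,np.linalg.norm(v,axis=1))
d=v[1]-v[0]
for w in(d,v[1]):print('stop',4+np.degrees((ax[2]-np.arctan2(w[1],w[0])+np.pi)%(2*np.pi)-np.pi)/24)
E=np.array([np.cos(ax[2]),np.sin(ax[2])]);X=-E;Y=np.array([-X[1],X[0]])
o=ax[:2]+.07*X-.035*Y
print('center',o,'plate',o+.068*X,'plate seen',onz('side',px([(389,188)]),.068))
for u in([.4495,-.2434],):print('button local',np.array([(u-o)@X,(u-o)@Y]))
cor=onz('side',px([(32,112),(98,432),(546,328),(444,22)]),.06)[:,:2];print('corners',[(round((c-o)@X,3),round((c-o)@Y,3)) for c in cor])
E
```

```text
axis,front angle [ 0.47355549 -0.13885793] 175.43085618383472 rms 0.0003897772606334998
tip rel [[ 0.0003658  -0.01019401]
 [-0.00103156 -0.05019017]] [0.01020057 0.05020077]
stop 0.1429916483120124
stop 0.10867864980221276
center [ 0.54054485 -0.17932304] plate [ 0.60832874 -0.18474007] plate seen [[ 0.60736751 -0.18863282  0.068     ]]
button local [-0.08565099 -0.07112614]
corners [(np.float64(-0.135), np.float64(0.102)), (np.float64(-0.137), np.float64(-0.107)), (np.float64(0.134), np.float64(-0.109)), (np.float64(0.135), np.float64(0.101))]
```

The dial stands at stop 0, with the pointer towards world -y. It has to end pointing at the front, world -x. I'll approach with the fingers shut and the tool x-axis (camera side) turned to the stirrer's front.

```bash
cat >> h.py <<'E'
def yaw(s=None):
    s=s or ctrl.get_state();x=R.from_rotvec(s['tool_rot']).as_matrix()[:,0];return np.arctan2(x[1],x[0])
def rows(target,yw,n):
    s=ctrl.get_state();y=yaw(s);dy=(yw-y)/n;d=(np.array(target)-s['position'])/n
    M=R.from_rotvec(s['tool_rot'])
    print('tilt',R.from_rotvec(s['tool_rot']).as_matrix()[:,2].round(3),'yaw',y)
    for k in range(n):
        print(np.round(M.inv().apply(d),4).tolist(),end=',');M=M*R.from_rotvec([0,0,-dy])
    print('twist z',-dy)
E
python3 - <<'E'
from h import *
rows([.47,-.19,.23],np.radians(175.4),20)
E
```

```text
tilt [-0.001  0.002 -1.   ] yaw 0.3897971549345607
[0.0181, -0.0148, -0.0004],[0.0199, -0.0122, -0.0004],[0.0214, -0.0094, -0.0004],[0.0225, -0.0065, -0.0004],[0.0231, -0.0035, -0.0004],[0.0234, -0.0004, -0.0004],[0.0232, 0.0028, -0.0004],[0.0226, 0.0058, -0.0004],[0.0217, 0.0088, -0.0004],[0.0203, 0.0116, -0.0004],[0.0186, 0.0142, -0.0004],[0.0165, 0.0165, -0.0004],[0.0142, 0.0186, -0.0004],[0.0116, 0.0203, -0.0004],[0.0088, 0.0217, -0.0004],[0.0058, 0.0226, -0.0004],[0.0027, 0.0232, -0.0004],[-0.0004, 0.0234, -0.0004],[-0.0035, 0.0231, -0.0004],[-0.0065, 0.0224, -0.0004],twist z -0.13357551765317469
```

Emit:
{"method": "apply_moves", "body": {
  "dp": [
    [0.018, -0.015, 0],
    [0.02, -0.012, 0],
    [0.021, -0.009, 0],
    [0.0225, -0.0065, 0],
    [0.023, -0.0035, 0],
    [0.0235, 0, 0],
    [0.023, 0.003, 0],
    [0.0225, 0.006, 0],
    [0.0215, 0.009, 0],
    [0.02, 0.0115, 0]
  ],
  "twist": [
    [0, 0, -0.134],
    [0, 0, -0.134],
    [0, 0, -0.134],
    [0, 0, -0.134],
    [0, 0, -0.134],
    [0, 0, -0.134],
    [0, 0, -0.134],
    [0, 0, -0.134],
    [0, 0, -0.134],
    [0, 0, -0.134]
  ],
  "fingers": [1, 1, 1, 1, 1, 1, 1, 1, 1, 1]
}}

```text
time: 1.1
position: [0.359, -0.3962, 0.2221]
tool_rot: [-2.031, -2.396, -0.0]
ft_force: [0.2, 0.3, -0.5]
grip_width: 0.171
grip_force: 0.0
```

Emit:
{"method": "apply_moves", "body": {
  "dp": [
    [0.0185, 0.014, 0],
    [0.0165, 0.0165, 0],
    [0.014, 0.0185, 0],
    [0.0115, 0.02, 0],
    [0.009, 0.0215, 0],
    [0.006, 0.0225, 0],
    [0.003, 0.023, 0],
    [0, 0.0235, 0],
    [-0.0035, 0.023, 0],
    [-0.0065, 0.0225, 0]
  ],
  "twist": [
    [0, 0, -0.134],
    [0, 0, -0.134],
    [0, 0, -0.134],
    [0, 0, -0.134],
    [0, 0, -0.134],
    [0, 0, -0.134],
    [0, 0, -0.134],
    [0, 0, -0.134],
    [0, 0, -0.134],
    [0, 0, -0.134]
  ],
  "fingers": [1, 1, 1, 1, 1, 1, 1, 1, 1, 1]
}}

```text
time: 2.1
position: [0.4675, -0.1905, 0.2222]
tool_rot: [-0.104, -3.139, -0.0]
ft_force: [-0.5, -0.7, 0.4]
grip_width: 0.01
grip_force: 0.0
```

```bash
python3 - <<'E'
from h import *
s=ctrl.get_state();w=get_image('wrist');np.save('w.npy',w);save('w1.png',w)
np.savez('w1pose',p=s['position'],r=s['tool_rot'])
print(s['time'],s['position'],np.degrees(yaw(s)),s['ft_force'],s['grip_width'],s['joint_positions'].round(2))
c,n=cent(green(w));print(c,n,onz('wrist',c,.0754,(s['position'],s['tool_rot'])))
E
```

```text
2.1 [ 0.4675075  -0.19046606  0.22218347] 176.199053012217 [-0.48360788 -0.69633171  0.40920377] 0.010173113566503364 [ 0.9   0.04 -0.58  1.79  0.02  1.32  1.82]
[221.62706767 176.71729323] 665 [[ 0.44752939 -0.24325452  0.0754    ]]
```

View pics/w1.png

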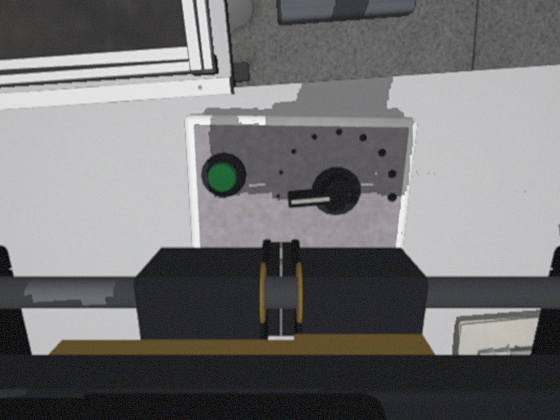

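The wrist view shows the button at (222,177), the dial hub near (338,190), and the pointer from (330,200) to (289,200). The dots run from (278,196) via (339,132) to (392,197), and the shut fingertips are at about (281,242). I'll refine the axis from these dots.

```bash
python3 - <<'E'
from h import *
from scipy.optimize import least_squares
w=np.load('w.npy');z=np.load('w1pose.npz');P=(z['p'],z['r'])
g=cv2.cvtColor(w,cv2.COLOR_RGB2GRAY)
ap=np.array([(278,196),(281,172),(294,152),(314,137),(339,132),(363,138),(382,153),(392,174),(392,197)])
D=[]
for x,y in ap:
    q=g[y-6:y+7,x-6:x+7].astype(float);k=np.clip(np.median(q)-25-q,0,None);k[k<0]=0
    yy,xx=np.mgrid[-6:7,-6:7];D.append((x+(k*xx).sum()/k.sum(),y+(k*yy).sum()/k.sum()))
D=np.array(D);print(D.round(1).tolist())
W=onz('wrist',D,.06,P)
th=np.radians(24)*(np.arange(9)-4)
def f(p):a=p[2]-th;return (np.c_[p[0]+.056*np.cos(a),p[1]+.056*np.sin(a)]-W[:,:2]).ravel()
r=least_squares(f,[.47,-.14,3]);print(r.x[:2],np.degrees(r.x[2]),np.sqrt((r.fun**2).mean()))
T=onz('wrist',[(328,200),(289,200)],.088,P)[:,:2];v=T-r.x[:2];print(v,np.linalg.norm(v,axis=1))
d=v[1];print('stop',4+np.degrees((r.x[2]-np.arctan2(d[1],d[0])+np.pi)%(2*np.pi)-np.pi)/24)
c=calibration('wrist');H=np.linalg.inv(c['hand_eye'])
for X in([0,0,0],[.0095,.015,0],[.0095,-.015,0],[.0095,.008,0]):
    q=H@np.r_[X,1];print(X,c['cx']+c['fx']*q[0]/-q[2],c['cy']-c['fy']*q[1]/-q[2])
E
```

```text
[[277.8, 195.6], [280.6, 172.0], [293.3, 150.9], [313.9, 136.4], [338.6, 131.5], [362.8, 137.2], [381.6, 152.1], [391.8, 173.4], [391.8, 196.5]]
[ 0.47100412 -0.13773362] 175.41631263715243 0.00014536375811132724
[[ 0.00167445 -0.01081989]
 [-0.00067329 -0.04555275]] [0.01094869 0.04555772]
stop 0.09429629919835136
[0, 0, 0] 280.86877262842177 261.1663547661286
[0.0095, 0.015, 0] 310.5404068750637 243.83351327463606
[0.0095, -0.015, 0] 251.16291309052207 243.89687579035703
[0.0095, 0.008, 0] 296.6850506078266 243.8482985101411
```

```bash
python3 - <<'E'
from h import *
w=np.load('w.npy');save('w1c.png',cv2.resize(w[225:325,230:335],None,fx=5,fy=5,interpolation=cv2.INTER_CUBIC))
E
```

```text
(no output)
```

View pics/w1c.png

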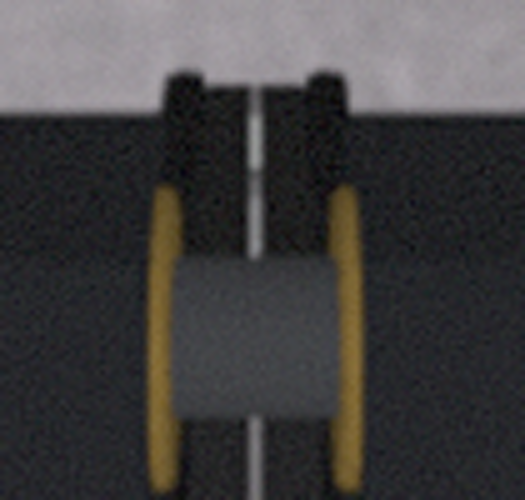

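The axis is at (0.471,-0.138), and the two views agree to within 3 mm. The pointer is at stop 0 and its tip radius measures 45.6 mm (45 given). I'll lower the shut fingertips behind the pointer, on its plate side.

Emit:
{"method": "apply_moves", "body": {
  "dp": [
    [-0.015, 0.004, 0],
    [-0.0145, 0.004, 0],
    [0, 0, 0.03],
    [0, 0, 0.03],
    [0, 0, 0.03],
    [0, 0, 0.025],
    [0, 0, 0.02],
    [0, 0, 0.013],
    [0, 0, 0]
  ],
  "twist": [
    [0, 0, 0],
    [0, 0, 0],
    [0, 0, 0],
    [0, 0, 0],
    [0, 0, 0],
    [0, 0, 0],
    [0, 0, 0],
    [0, 0, 0],
    [0, 0, 0]
  ],
  "fingers": [1, 1, 1, 1, 1, 1, 1, 1, 1]
}}

```text
time: 3.05
position: [0.4959, -0.1852, 0.0727]
tool_rot: [-0.114, -3.136, -0.003]
ft_force: [-0.6, 0.3, -0.0]
grip_width: 0.001
grip_force: 0.0
```

```bash
cat > path.py <<'E'
from h import *
s=ctrl.get_state();w=get_image('wrist');save('w2.png',w)
print(s['position'],np.degrees(yaw(s)),s['ft_force'])
ax=np.array([.471,-.1378]);hx=.0105;hy=.0095;f=np.radians(175.4)
X=-np.array([np.cos(f),np.sin(f)]);Y=np.array([-X[1],X[0]])
M=R.from_rotvec(s['tool_rot']);p=s['position'][:2]
for st in [0,.3,.6,1,1.5,2,2.5,3,3.3,3.6,3.8,4]:
    t=np.radians(-6+24*st);u=np.array([-np.sin(t),-np.cos(t)]);n=np.array([-np.cos(t),np.sin(t)])
    k=np.clip(st/.6,0,1)
    rc=(1-k)*.042+k*(.038-hx*np.sin(t)+hy*np.cos(t))
    c=rc*u-(.006+hx*abs(np.cos(t))+hy*abs(np.sin(t)))*n
    q=ax+c[0]*X+c[1]*Y;d=M.inv().apply(np.r_[q-p,0]);p=q
    print(st,q.round(4),'dp',d.round(4)[:2])
E
python3 path.py
```

```text
[ 0.49592261 -0.18516803  0.07265037] 175.85386386273134 [-0.62016298  0.33136206 -0.00520253]
0 [ 0.4895 -0.1794] dp [0.0069 0.0053]
0.3 [ 0.4831 -0.1839] dp [ 0.006 -0.005]
0.6 [ 0.478  -0.1865] dp [ 0.0049 -0.003 ]
1 [ 0.4716 -0.1855] dp [0.0064 0.0005]
1.5 [ 0.4641 -0.1828] dp [0.0078 0.0021]
2 [ 0.4572 -0.1786] dp [0.0071 0.0037]
2.5 [ 0.4514 -0.173 ] dp [0.0062 0.0051]
3 [ 0.4469 -0.1664] dp [0.005  0.0063]
3.3 [ 0.4448 -0.162 ] dp [0.0023 0.0042]
3.6 [ 0.4434 -0.1574] dp [0.0018 0.0045]
3.8 [ 0.4427 -0.1542] dp [0.0009 0.0031]
4 [ 0.4423 -0.151 ] dp [0.0006 0.0032]
```

View pics/w2.png

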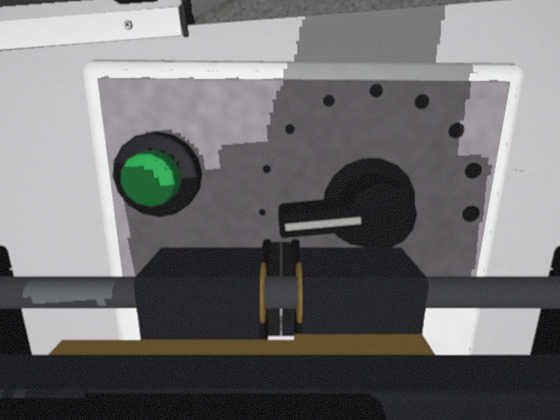

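The fingertips at (281,242) are behind the pointer's end half, whose tip is at (280,220), and they touch nothing. I'll start pushing.

Emit:
{"method": "apply_moves", "body": {
  "dp": [
    [0, 0.005, 0],
    [0.004, 0, 0],
    [0.003, 0, 0],
    [0.003, -0.001, 0],
    [0.003, -0.001, 0],
    [0.0025, -0.0015, 0],
    [0.0025, -0.0015, 0],
    [0.003, 0, 0],
    [0.003, 0, 0],
    [0, 0, 0]
  ],
  "twist": [
    [0, 0, 0],
    [0, 0, 0],
    [0, 0, 0],
    [0, 0, 0],
    [0, 0, 0],
    [0, 0, 0],
    [0, 0, 0],
    [0, 0, 0],
    [0, 0, 0],
    [0, 0, 0]
  ],
  "fingers": [1, 1, 1, 1, 1, 1, 1, 1, 1, 1]
}}

```text
time: 4.1
position: [0.4732, -0.1843, 0.0746]
tool_rot: [0.114, 3.139, -0.001]
ft_force: [1.5, -0.1, -1.1]
grip_width: 0.005
grip_force: 0.7
```

```bash
sed -i 's/w2.png/w3.png/' path.py; python3 path.py
```

```text
[ 0.47320683 -0.18434445  0.07456196] 175.8527618020165 [ 1.50752569 -0.06552029 -1.14185054]
0 [ 0.4895 -0.1794] dp [-0.0158  0.0061]
0.3 [ 0.4831 -0.1839] dp [ 0.006 -0.005]
0.6 [ 0.478  -0.1865] dp [ 0.0049 -0.003 ]
1 [ 0.4716 -0.1855] dp [0.0064 0.0005]
1.5 [ 0.4641 -0.1828] dp [0.0078 0.0021]
2 [ 0.4572 -0.1786] dp [0.0071 0.0037]
2.5 [ 0.4514 -0.173 ] dp [0.0062 0.0051]
3 [ 0.4469 -0.1664] dp [0.005  0.0063]
3.3 [ 0.4448 -0.162 ] dp [0.0023 0.0042]
3.6 [ 0.4434 -0.1574] dp [0.0018 0.0045]
3.8 [ 0.4427 -0.1542] dp [0.0009 0.0031]
4 [ 0.4423 -0.151 ] dp [0.0006 0.0032]
```

View pics/w3.png

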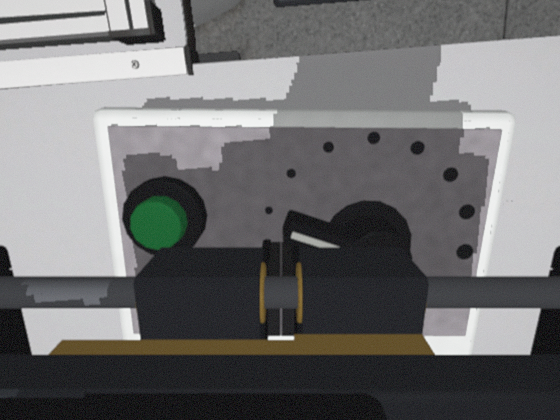

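The pointer is now in stop 1, with its tip at (290,222), and the force is small. I'll go on round the arc.

Emit:
{"method": "apply_moves", "body": {
  "dp": [
    [0.003, 0.0005, 0],
    [0.003, 0.0005, 0],
    [0.003, 0.0005, 0],
    [0.0026, 0.0008, 0],
    [0.0026, 0.0008, 0],
    [0.0026, 0.001, 0],
    [0.0024, 0.0013, 0],
    [0.0024, 0.0013, 0],
    [0.0024, 0.0013, 0],
    [0, 0, 0]
  ],
  "twist": [
    [0, 0, 0],
    [0, 0, 0],
    [0, 0, 0],
    [0, 0, 0],
    [0, 0, 0],
    [0, 0, 0],
    [0, 0, 0],
    [0, 0, 0],
    [0, 0, 0],
    [0, 0, 0]
  ],
  "fingers": [1, 1, 1, 1, 1, 1, 1, 1, 1, 1]
}}

```text
time: 5.15
position: [0.4493, -0.1738, 0.0745]
tool_rot: [-0.112, -3.138, -0.0]
ft_force: [0.2, 0.4, -0.5]
grip_width: 0.005
grip_force: 0.0
```

```bash
sed -i 's/w3.png/w4.png/' path.py; python3 path.py
```

```text
[ 0.44932834 -0.17380041  0.07454878] 175.89417048182233 [ 0.17236514  0.37941002 -0.46784948]
0 [ 0.4895 -0.1794] dp [-0.0404 -0.0027]
0.3 [ 0.4831 -0.1839] dp [ 0.006 -0.005]
0.6 [ 0.478  -0.1865] dp [ 0.0049 -0.0029]
1 [ 0.4716 -0.1855] dp [0.0064 0.0005]
1.5 [ 0.4641 -0.1828] dp [0.0077 0.0022]
2 [ 0.4572 -0.1786] dp [0.0071 0.0037]
2.5 [ 0.4514 -0.173 ] dp [0.0062 0.0051]
3 [ 0.4469 -0.1664] dp [0.005  0.0063]
3.3 [ 0.4448 -0.162 ] dp [0.0023 0.0042]
3.6 [ 0.4434 -0.1574] dp [0.0018 0.0045]
3.8 [ 0.4427 -0.1542] dp [0.0009 0.0031]
4 [ 0.4423 -0.151 ] dp [0.0006 0.0032]
```

View pics/w4.png

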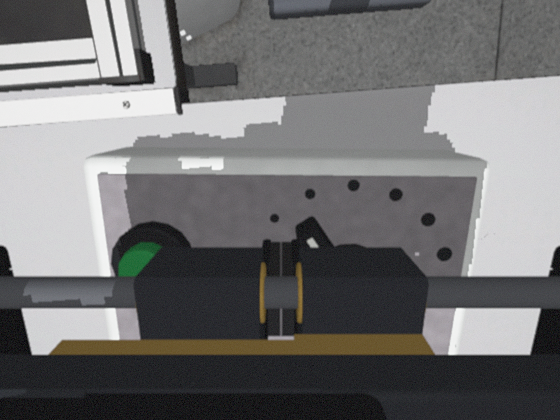

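The pointer has moved well on, with its end edge centred at about (307,221). I'll check the stop by casting a ray.

```bash
cat > stop.py <<'E'
from h import *
import sys
def stop(uv):
    s=ctrl.get_state();P=(s['position'],s['tool_rot']);ax=np.array([.471,-.1378])
    v=onz('wrist',uv,.088,P)[0,:2]-ax
    print('r',np.linalg.norm(v),'stop',4+np.degrees((np.radians(175.4)-np.arctan2(v[1],v[0])+np.pi)%(2*np.pi)-np.pi)/24)
stop([[float(sys.argv[1]),float(sys.argv[2])]])
E
python3 stop.py 307 221
```

```text
r 0.051980919239250974 stop 2.751325038398229
```

The radius reads 5 mm long, so this is only approximate. Near-zero contact force means it has sprung into a stop, and 3 is the nearest. One more click with small steps.

Emit:
{"method": "apply_moves", "body": {
  "dp": [
    [0.0012, 0.0025, 0],
    [0.0012, 0.0025, 0],
    [0.0012, 0.0025, 0],
    [0.001, 0.0025, 0],
    [0.001, 0.0025, 0],
    [0.001, 0.0022, 0],
    [0.0005, 0.0015, 0],
    [0, 0, 0]
  ],
  "twist": [
    [0, 0, 0],
    [0, 0, 0],
    [0, 0, 0],
    [0, 0, 0],
    [0, 0, 0],
    [0, 0, 0],
    [0, 0, 0],
    [0, 0, 0]
  ],
  "fingers": [1, 1, 1, 1, 1, 1, 1, 1]
}}

```text
time: 6.0
position: [0.4441, -0.1565, 0.0745]
tool_rot: [-0.112, -3.139, -0.002]
ft_force: [0.1, -0.3, 0.4]
grip_width: -0.002
grip_force: 0.0
```

```bash
sed -i 's/w4.png/w5.png/' path.py; python3 path.py | head -1
```

```text
[ 0.44405259 -0.15650459  0.0744737 ] 175.90477338382937 [ 0.08663178 -0.26343312  0.38782901]
```

View pics/w5.png

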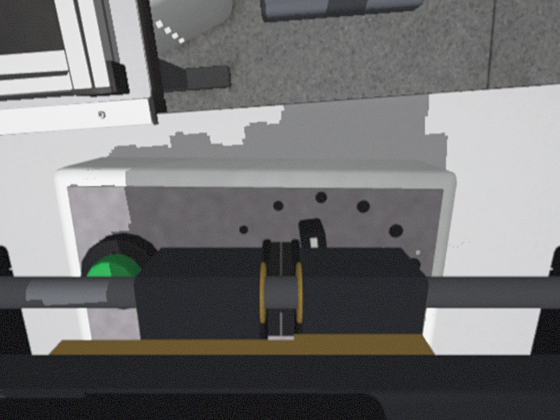

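The pointer now points forward, with its end at (312,221) just below the middle dot at (321,197). I'll back off, rise and check.

Emit:
{"method": "apply_moves", "body": {
  "dp": [
    [0, -0.006, 0],
    [0, -0.006, 0],
    [0, 0, -0.03],
    [0, 0, -0.04],
    [0, 0, -0.04],
    [-0.012, -0.01, -0.04],
    [-0.012, -0.012, 0],
    [0, 0, 0]
  ],
  "twist": [
    [0, 0, 0],
    [0, 0, 0],
    [0, 0, 0],
    [0, 0, 0],
    [0, 0, 0],
    [0, 0, 0],
    [0, 0, 0],
    [0, 0, 0]
  ],
  "fingers": [1, 1, 1, 1, 1, 1, 1, 1]
}}

```text
time: 6.85
position: [0.467, -0.1955, 0.2258]
tool_rot: [0.116, 3.137, -0.002]
ft_force: [0.4, -0.4, -1.2]
grip_width: 0.006
grip_force: 0.0
```

```bash
python3 - <<'E'
from h import *
s=ctrl.get_state();w=get_image('wrist');save('w6.png',w);np.save('w6.npy',w)
P=(s['position'],s['tool_rot']);print(s['time'],P,s['ft_force'])
c,n=cent(green(w));print('button',c,n,onz('wrist',c,.0754,P))
E
```

```text
6.85 (array([ 0.4669705 , -0.19547665,  0.2257642 ]), array([ 1.16316130e-01,  3.13661531e+00, -1.82450342e-03])) [ 0.35738391 -0.41649034 -1.21370934]
button [227.81278539 175.95890411] 657 [[ 0.44744411 -0.24321604  0.0754    ]]
```

View pics/w6.png

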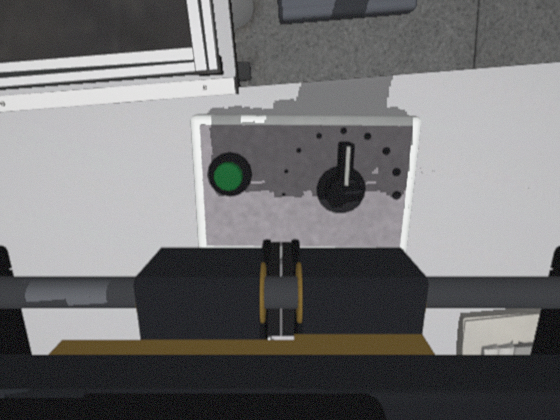

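The pointer's white line, from (347,185) to (348,146), points at the middle dot (344,131), so it is in stop 4. The button measures (0.4475,-0.243) again, and I'll move above it.

Emit:
{"method": "apply_moves", "body": {
  "dp": [
    [0.008, -0.0245, 0],
    [0.008, -0.0245, 0],
    [0, 0, 0.035],
    [0, 0, 0.035],
    [0, 0, 0.03],
    [0, 0, 0.02],
    [0, 0, 0.015],
    [0, 0, 0.005],
    [0, 0, 0]
  ],
  "twist": [
    [0, 0, 0],
    [0, 0, 0],
    [0, 0, 0],
    [0, 0, 0],
    [0, 0, 0],
    [0, 0, 0],
    [0, 0, 0],
    [0, 0, 0],
    [0, 0, 0]
  ],
  "fingers": [1, 1, 1, 1, 1, 1, 1, 1, 1]
}}

```text
time: 7.8
position: [0.445, -0.2399, 0.0834]
tool_rot: [-0.112, -3.137, -0.003]
ft_force: [-0.5, -0.3, 0.1]
grip_width: 0.002
grip_force: 0.0
```

Emit:
{"method": "apply_moves", "body": {
  "dp": [
    [0, 0, 0.002],
    [0, 0, 0.002],
    [0, 0, 0.002],
    [0, 0, 0.002],
    [0, 0, 0.001],
    [0, 0, 0.001],
    [0, 0, 0],
    [0, 0, 0]
  ],
  "twist": [
    [0, 0, 0],
    [0, 0, 0],
    [0, 0, 0],
    [0, 0, 0],
    [0, 0, 0],
    [0, 0, 0],
    [0, 0, 0],
    [0, 0, 0]
  ],
  "fingers": [1, 1, 1, 1, 1, 1, 1, 1]
}}

```text
time: 8.6
position: [0.4469, -0.2411, 0.0763]
tool_rot: [0.113, 3.139, -0.002]
ft_force: [-2.8, 2.4, 11.7]
grip_width: 0.004
grip_force: 6.1
```

Emit:
{"method": "apply_moves", "body": {
  "dp": [
    [0, 0, 0.001],
    [0, 0, 0.001],
    [0, 0, 0]
  ],
  "twist": [
    [0, 0, 0],
    [0, 0, 0],
    [0, 0, 0]
  ],
  "fingers": [1, 1, 1]
}}

```text
time: 8.9
position: [0.447, -0.2411, 0.076]
tool_rot: [0.113, 3.139, -0.003]
ft_force: [-7.5, 3.9, 24.4]
grip_width: 0.009
grip_force: 12.3
```

```bash
python3 - <<'E'
from h import *
a=get_image('scene');b=get_image('side');w=get_image('wrist')
s=ctrl.get_state();print(s['position'],s['ft_force'],s['torque'])
m=green(w);c,n=cent(m);ys,xs=np.where(m);print('wrist green',c,n,xs.min(),xs.max(),ys.min(),ys.max())
for im,n,(x0,x1,y0,y1) in((a,'scene',(250,365,180,250)),(b,'side',(235,350,205,300))):
    m=green(im)[y0:y1,x0:x1];print(n,m.sum(),cent(m)[0]+[x0,y0] if m.sum() else '')
E
```

```text
[ 0.4469582  -0.24113422  0.07599831] [-7.33019366  3.59874444 23.28398815] [ 1.07070263  1.60350627 -0.02018732]
wrist green [278.82653061 239.20408163] 98 258 290 236 274
scene 4 [341.   204.25]
side 0
```

The contact is stiff at z≈0.076. Releasing in small steps will show whether the 4 N spring travel lies above that height.

Emit:
{"method": "apply_moves", "body": {
  "dp": [
    [0, 0, -0.002],
    [0, 0, -0.002],
    [0, 0, 0]
  ],
  "twist": [
    [0, 0, 0],
    [0, 0, 0],
    [0, 0, 0]
  ],
  "fingers": [1, 1, 1]
}}

```text
time: 9.35
position: [0.4468, -0.241, 0.0771]
tool_rot: [0.113, 3.138, -0.001]
ft_force: [0.4, 0.1, 4.1]
grip_width: 0.005
grip_force: 1.7
```

Emit:
{"method": "apply_moves", "body": {
  "dp": [
    [0, 0, -0.0015],
    [0, 0, 0]
  ],
  "twist": [
    [0, 0, 0],
    [0, 0, 0]
  ],
  "fingers": [1, 1]
}}

```text
time: 9.55
position: [0.4468, -0.2411, 0.0783]
tool_rot: [0.113, 3.138, -0.001]
ft_force: [0.5, 0.2, 3.0]
grip_width: 0.004
grip_force: 1.5
```

Emit:
{"method": "apply_moves", "body": {
  "dp": [
    [0, 0, -0.0015],
    [0, 0, 0]
  ],
  "twist": [
    [0, 0, 0],
    [0, 0, 0]
  ],
  "fingers": [1, 1]
}}

```text
time: 9.75
position: [0.4467, -0.241, 0.0797]
tool_rot: [0.113, 3.139, -0.001]
ft_force: [2.9, -1.4, 2.6]
grip_width: 0.004
grip_force: 1.1
```

Emit:
{"method": "apply_moves", "body": {
  "dp": [
    [0, 0, -0.002],
    [0, 0, 0]
  ],
  "twist": [
    [0, 0, 0],
    [0, 0, 0]
  ],
  "fingers": [1, 1]
}}

```text
time: 9.95
position: [0.446, -0.2408, 0.0815]
tool_rot: [-0.113, -3.139, -0.0]
ft_force: [1.1, -0.6, 1.6]
grip_width: 0.008
grip_force: 0.7
```

The spring force falls from 4 N at 0.077 to 1.6 N at 0.0815. That's the button's 6 mm travel, so it had been fully down. I'll lift clear and check.

Emit:
{"method": "apply_moves", "body": {
  "dp": [
    [0, 0, -0.01],
    [0, 0, -0.03],
    [0, 0, -0.04],
    [0, 0, -0.04],
    [-0.008, 0.0245, -0.02],
    [-0.008, 0.0245, 0],
    [0, 0, 0],
    [0, 0, 0]
  ],
  "twist": [
    [0, 0, 0],
    [0, 0, 0],
    [0, 0, 0],
    [0, 0, 0],
    [0, 0, 0],
    [0, 0, 0],
    [0, 0, 0],
    [0, 0, 0]
  ],
  "fingers": [1, 1, 1, 1, 1, 1, 1, 1]
}}

```text
time: 10.75
position: [0.4651, -0.1928, 0.2215]
tool_rot: [-0.111, -3.138, 0.001]
ft_force: [-0.5, 0.1, -1.0]
grip_width: 0.003
grip_force: 0.0
```

```bash
python3 - <<'E'
from h import *
s=ctrl.get_state();w=get_image('wrist');P=(s['position'],s['tool_rot']);print(P,s['ft_force'])
def line(w):
    q=w[138:192,330:368].astype(int);sub=(q.min(2)>130).astype(np.uint8)
    n,l,st,c=cv2.connectedComponentsWithStats(sub)
    k=1+np.argmax(st[1:,4]);return c[k]+[330,138],st[k]
print(line(np.load('w6.npy')),line(w));print(cent(green(w)))
print(cent(green(np.load('w6.npy'))))
b=get_image('side');b0=np.load('b.npy');print('beaker region diff',np.abs(b.astype(int)-b0)[215:275,290:340].mean())
E
```

```text
(array([ 0.46509674, -0.19277342,  0.22146523]), array([-1.10695734e-01, -3.13817039e+00,  6.22879299e-04])) [-0.54859231  0.08794976 -0.98809899]
(array([346.96581197, 165.41025641]), array([ 15,   9,   5,  38, 117], dtype=int32)) (array([344.78991597, 169.25210084]), array([ 13,  13,   5,  38, 119], dtype=int32))
(array([224.31531532, 179.74774775]), np.int32(666))
(array([227.81278539, 175.95890411]), np.int32(657))
beaker region diff 10.668777777777779
```

The dial line is unchanged and the button is up. Side view differences near the beaker are expected, because the arm now hangs over it and I felt no contact there. Handing in.

```bash
python3 -c "
from h import *
print(ctrl.close_job())"
```

```text
the job is handed in; nothing more can be done
None
```

I pushed the dial four clicks clockwise from stop 0 to stop 4, pressed the green button fully down and let it go, then handed the job in with the robot clear; no verdict came back, and I did not re-measure the beaker or the small things.

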